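Reset the olive oil dosing unit for the next bottle size

TASK

Shut the oil supply valve completely first; then, with it shut, turn the dosing unit's selector knob to the fourth click clockwise from its off stop (the long mark). After that, open the valve again half way, so its lever stands at 45 degrees, and leave the things standing around where they are.

Things in the scene. Friction and masses are not known exactly. Their poses are not given: they have to be found in the camera images.
- dosing_unit: Fixed steel box 170 x 170 mm, top 105 mm above the table, black selector knob in the middle of its top, small bent spout on its front. Origin: centre of the underside, on the knob's axis; own -x front, z up. Round the knob seven dark marks every 30 degrees, clockwise: the off mark (22 mm long, others 12) toward own +y, the last toward own -y. Stands left or right, turned up to 0.3 rad.
- selector_grip (a point): On the knob's vertical axis at grip height, 140 mm above the table. Black disc of radius 40 mm (top at 116 mm) with an upright grip bar on it: 16 mm wide, from 116 to 161 mm above the table, 38 mm behind the axis to 24 mm ahead, then a nose 8 mm wide (top 156 mm) out to 38 mm; white line on top. Own x points along the bar to the nose (the pointer), z up.
- selector_nose (a point): Top of the nose, 36 mm from the knob's axis along the pointer.
- selector (a joint): Knob angle, rad: 0 at the off stop, growing clockwise seen from above. Clicks into a sprung detent every 0.5236 rad (30 degrees), 6 clicks beyond off (far stop at 3.19); the fourth click is 2.094. Let go, it springs to the nearest click. About 0.11 N m turns it over a click. It starts at off, click 1 or click 2.
- supply_valve: Fixed steel pipe 28 mm thick, rising from a flange on the table, running level (axis 80 mm up) 230 mm along own y and down again, a brass ball valve in its middle. Origin: on the table under the valve stem, own z up, -x front. Stands on the other side of the robot's middle from the dosing unit, turned up to 0.3 rad.
- lever_pivot (a point): Point on the valve lever's vertical axis, 151 mm above the table. Own x points along the lever to its free end.
- lever_grip (a point): Middle of the lever's black sleeve, 85 mm from the axis, 151 mm above the table. Sleeve: bar 90 mm long (40 to 130 mm from the axis), 16 mm wide, 138 to 158 mm above the table, free underneath down to the pipe's top (94 mm) or the brass nuts (109 mm, within 50 mm of the axis). Own x points along the lever to its free end.
- lever (a joint): Valve opening, rad: 0 shut (a stop; lever at right angles to the pipe, toward the valve's own -x), growing counter-clockwise seen from above to 1.571 fully open (a stop; lever along the pipe, toward own -y). Stays where it is left; friction about 0.14 N m. Starts between 0.9 and 1.45. Half way is 0.785.
- olive_jar: Bystander: jar of olives, 72 mm across, 85 mm high, upright between the two devices. Origin: centre of its underside.
- scoop: Bystander: red plastic olive scoop lying on the table, 170 mm long, 70 mm wide, 34 mm high, near the middle in front of the robot. Origin: at its middle on the table, blade to own x.
- oil_bottle: Bystander: bottle of oil, 72 mm across, 230 mm high, at the left side. Origin: centre of its underside.
- vinegar_bottle: Bystander: dark bottle, 68 mm across, 210 mm high, at the left side. Origin: centre of its underside.
- oil_tin: Bystander: green tin 70 x 110 x 150 mm high, far right. Origin: centre of its underside.
- price_card: Bystander: blank price card 110 mm wide, 98 mm high on a wooden foot, beyond the jar. Origin: centre of its underside.
- deli_box: Bystander: lidded white deli box 140 x 170 x 58 mm, right. Origin: centre of its underside.

How it is judged:
On the way, in this order (a step that is already met when the one before it is completed fails the run):
1. the supply valve is shut (lever within 0.09 rad of its shut stop) while the selector has not yet been turned (value of joint lever below 0.09 rad and distance of selector_nose from where it was at the start of the episode below 0.013 m), for 0.2 s.
2. with the valve still shut (under 0.15 rad), the selector sits at the fourth click (2.094 rad, within 0.16) (value of joint selector between 1.934 and 2.254 rad and value of joint lever below 0.15 rad and contact force between the fingers and selector below 0.2 N), for 0.3 s.
3. the valve is open half way (0.785 rad, within 0.14) with the selector still at the fourth click (value of joint lever between 0.645 and 0.925 rad and value of joint selector between 1.934 and 2.254 rad), for 0.2 s.
At the end, for the whole second after the job is handed in: The selector rests in its fourth click (2.094 rad within 0.16), the valve lever stands half open (0.785 rad within 0.14), and both are still (all of step 3 and velocity of joint lever between -0.05 and 0.05 rad/s and velocity of joint selector between -0.1 and 0.1 rad/s); the robot touches nothing.
It fails at once if a bystander is shifted by more than 30 mm or knocked over (distance of any of olive_jar, scoop, oil_bottle, vinegar_bottle, oil_tin, price_card, deli_box from where it was at the start of the episode above 0.03 m or angle between any of olive_jar, scoop, oil_bottle, vinegar_bottle, oil_tin, price_card, deli_box's own z axis and vertical above 0.5 rad).
It fails at once if the selector passes from the second to the third click while the valve is open more than 0.2 rad (value of joint selector between 1.31 and 1.83 rad and value of joint lever above 0.2 rad).
It also fails if it takes over 72 s, if anything falls off the work surface, if the arm or the gripper's body presses on something with over 40 N, if the wrist force passes 120 N, or if a joint passes its speed limit or range.

ROBOT

A 7-joint arm with a two-finger parallel gripper is mounted at the origin on the work surface. World frame = base frame: x ahead of the robot, y to its left, z up, the work surface at z = 0. Lengths are in m, angles in rad, forces in N, time in s.
With the tool pointing down it reaches from about 0.35 to 0.775 m from the base axis. Payload 3.1 kg.
Tool frame: the origin (TCP) lies midway between the tips of the shut fingers; the grasp point (between the pads) lies 19 mm behind it; z points along the fingers, y is the line along which they close (so a half turn about z gives the same grasp; the last joint's range is limited). The gripper opens to 85 mm and grips with 20 to 120 N. Pads are 22 mm wide; open, the fingers measure 114 mm over their backs; the gripper's body (76 mm by 85 mm) begins 54 mm behind the grasp point. The pads swing forward as they close: fully open they stand 13 mm farther back than shut.
Start: joints at [1.212, 0.311, 0.014, 1.512, -0.004, 1.319, -0.027], TCP at [0.171, -0.523, 0.231] pointing down, gripper open.
Joint ranges: [-2.7, 2.7], [-0.3, 1.91], [-1.27, 1.3], [0.12, 2.57], [-1.44, 4.58], [0.2, 2.03], [-3.05, 3.05]. Speed limits (rad/s): [2.79, 2.79, 3.14, 3.14, 3.14, 3.14, 3.14].

INTERFACE

Orientations are given as a unit quaternion [x, y, z, w].
In Python, from cell import observe, read_camera, camera_model, job_done, boxes_of, tip_of gives the robot as it stands.
- The arm moves only by the tool play_rows, never from a script. Its arguments are lists of equal length, an entry for each row: "xyz": the shift along the tool's x, y, z in cm, a list of three; "spin": the turn about the tool's z in degrees. In form: {"xyz": [[tx, ty, tz], ...], "spin": [spin, ...]}. A call has 1 to 8 rows; each row is the pose to reach, as a shift and turn from the pose commanded when the call began, along the tool's axes at that moment; what a row does not reach only later rows make up. A row lasts 1/8 s, in which the tool goes at most 62.5 mm and 10.7 degrees, less where a joint would pass 70% of its speed; a pose out of reach is approached as far as the arm can. A call with a gripper value outside its range is refused whole. "fingers" is the opening, from 0 (shut) to 1 (fully open), set as the call begins (left out, the last holds). The fingers move at their own pace and stop on an object; the grip force is fixed at half the most. Time passes only in rows, so rows that repeat a pose let the fingers close. It gives the time, the measured TCP pose, the force, the opening and the grip force at its end, in the units of the state.
- observe(): the state, without advancing time (a new reading comes with each control period).
- read_camera(name): name is "side" or "top" or "wrist"; returns the picture (480x640x3 uint8, red, green, blue); there is no depth.
- camera_model(name): a dict with "mtx" (3x3 intrinsics, pixels), "pose" (4x4, takes a point from camera to world coordinates). Camera axes: x right, y down, z forward; pixel columns grow to the right and rows downward; lengths in m; the calibration is good to about 2 mm. A picture is of the moment at which its call begins: read the wrist's pose just before it. camera_model takes no time and is no camera call; for the wrist camera it gives the pose at the moment of the call.
- job_done(): hands the job in; it is judged then, once.
Trained networks look in the newest picture that a camera, given by its name, has taken for a name from the list of things; names that differ only in an ending like _2 or _b are one class to them, and where a whole thing is asked for, a point or a joint stands for the part that bears it (a point fixed in the world has none). Each returns a list of dicts, best first, with "p" (0 to 1); they miss things now and then, are a little off and sometimes report something else, mostly with a low value. They report only what shows in the picture. A call takes as long as a camera call.
- boxes_of(camera, label): "position" ([x, y, z] in m, in the coordinates of the camera as it stood for that picture, good to about 4 mm: the middle of the surface that is visible of it).
- tip_of(camera, label): "position" ([x, y, z] in m, in the coordinates of the camera as it stood for that picture, good to about 4 mm: a listed point, or the origin of a listed thing).
The state is a dict: "clock": time; "joint_positions": joint angles; "joint_velocities": joint speeds; "joint_efforts": joint torques, N m; "tcp_pos": TCP position; "tool_rot": TCP orientation; "ft_force": force on the tool from outside, world axes, zero at the start; "ft_torque": the same for the moment, N m; "finger_gap": finger opening in m; "gripper_force": force on a finger pad.
Only numpy, scipy, OpenCV 4.12 (cv2) and the standard library are available. Lean on these libraries where they do the work, as an engineer would, in place of code of your own. Each camera call takes 0.05 s, during which the arm holds its last target. There are 200 camera calls.

## Working session

There is one attempt and no reset: what is moved stays moved. The work goes in short steps, Python scripts to look and compute and a tool call to move; the robot and the scene stay as the last step left them, time stands still between calls to the robot, and variables do not carry over. Pictures are saved under pics/ and viewed, at most 10 in all, crops included, and the job is handed in when it is done.

Besides the shell and the picture viewer there is one more tool, called after "Call:" as name([rows], argument=value, ...), one row to a line, values as JSON. play_rows: Moves the arm, as the interface text tells. Its arguments: {"type":"object","properties":{"xyz":{"type":"array"},"spin":{"type":"array"},"fingers":{"type":"number"}},"required":["xyz","spin"]}

```bash
ls; mkdir -p pics; cat > h.py <<'E'
import numpy as np, cv2
from scipy.spatial.transform import Rotation as R
from cell import *
def w(cam,p): 
    T=camera_model(cam)["pose"]; T=np.array(T); return T[:3,:3]@np.array(p)+T[:3,3]
def find(cam,names,f=tip_of):
    for n in names:
        for d in f(cam,n)[:2]: print(cam,n,round(d["p"],2),np.round(w(cam,d["position"]),4))
def snap(cam,name=None):
    im=read_camera(cam)
    if name: cv2.imwrite(f"pics/{name}.png",cv2.cvtColor(im,cv2.COLOR_RGB2BGR))
    return im
def st():
    s=observe(); print(round(s["clock"],2),np.round(s["tcp_pos"],4),np.round(s["tool_rot"],3),np.round(s["ft_force"],1),round(s["finger_gap"],4)); 
    print("axes (cols x,y,z of tool)\n",np.round(R.from_quat(s["tool_rot"]).as_matrix(),3)); return s
E
python3 - <<'E'
from h import *
st()
P=["dosing_unit","selector_grip","selector_nose","supply_valve","lever_pivot","lever_grip"]
for c in ["top","side"]:
    snap(c,c+"0"); find(c,P)
    if c=="top": find(c,["olive_jar","scoop","oil_bottle","vinegar_bottle","oil_tin","price_card","deli_box"])
    print(c,np.round(camera_model(c)["pose"],3).tolist())
E
```

```text
pics
0.0 [ 0.1711 -0.5219  0.2302] [ 0.987  0.158 -0.    -0.001] [-0.2  0.1  0.4] 0.0855
axes (cols x,y,z of tool)
 [[ 0.95   0.312 -0.001]
 [ 0.312 -0.95   0.002]
 [-0.    -0.002 -1.   ]]
top dosing_unit 0.61 [ 0.5164 -0.2614 -0.001 ]
top selector_grip 0.86 [ 0.5161 -0.2622  0.1402]
top selector_grip 0.23 [ 0.539   0.244  -0.0032]
top selector_nose 0.69 [ 0.5083 -0.2322  0.1579]
top selector_nose 0.34 [ 5.9e-01 -9.9e-03 -2.0e-04]
top supply_valve 0.65 [0.5383 0.2427 0.0014]
top lever_pivot 0.56 [0.533  0.2469 0.152 ]
top lever_grip 0.8 [0.5342 0.1532 0.1506]
top lever_grip 0.67 [ 0.4056 -0.0091  0.0016]
top olive_jar 0.71 [0.5967 0.4938 0.0018]
top olive_jar 0.67 [ 0.5894 -0.0089  0.0016]
top scoop 0.69 [ 0.4038 -0.0078  0.0054]
top oil_bottle 0.57 [0.4226 0.5423 0.0022]
top vinegar_bottle 0.57 [ 0.5987  0.4953 -0.0009]
top oil_tin 0.69 [ 0.6076 -0.5071 -0.001 ]
top price_card 0.82 [0.7308 0.0365 0.0011]
top [[-0.02, -0.992, 0.121, 0.388], [-1.0, 0.019, -0.014, 0.001], [0.011, -0.122, -0.993, 1.478], [0.0, 0.0, 0.0, 1.0]]
side dosing_unit 0.55 [0.537  0.238  0.1491]
side supply_valve 0.59 [ 0.5369  0.2378 -0.    ]
side lever_pivot 0.82 [0.5376 0.2389 0.1512]
side lever_grip 0.59 [ 0.6091 -0.5101  0.0037]
side lever_grip 0.56 [0.5368 0.1534 0.1491]
side [[0.705, -0.375, 0.603, -0.485], [-0.71, -0.354, 0.609, -1.067], [-0.015, -0.857, -0.515, 1.014], [0.0, 0.0, 0.0, 1.0]]
```

View pics/top0.png

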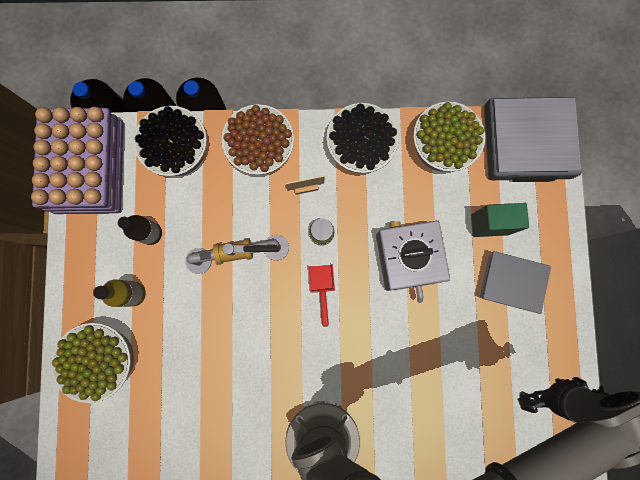

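```bash
python3 - <<'E'
from h import *
K=np.array(camera_model("top")["mtx"]);T=np.array(camera_model("top")["pose"])
def px(p): 
    q=K@(T[:3,:3].T@(np.array(p)-T[:3,3])); return q[:2]/q[2]
print(px([.516,-.262,.16]),px([.537,.24,.15]))
im=cv2.imread("pics/top0.png")
out=[]
for p in ([.516,-.262,.11],[.53,.2,.1]):
    c=px(p).astype(int); out.append(cv2.resize(im[c[1]-60:c[1]+60,c[0]-60:c[0]+60],(400,400),interpolation=cv2.INTER_CUBIC)); print(c-60)
cv2.imwrite("pics/crop0.png",np.hstack(out))
E
```

```text
[418.67065604 251.41611924] [228.41087639 247.47446189]
[355 193]
[186 191]
```

View pics/crop0.png

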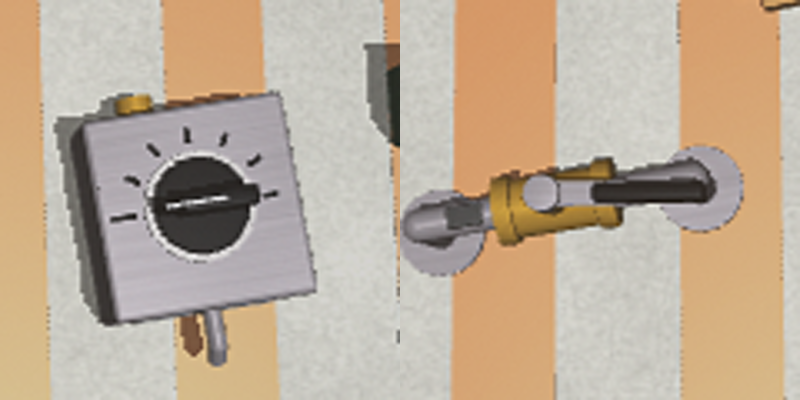

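The top view shows the knob at crop pixel (200,207), with its thin nose pointing left along the long mark, so the selector is at off. The valve pivot is at crop (543,193), with the lever nearly along the pipe toward the right and its sleeve spanning 595–705. The networks' results agree with this. I'll move above the lever.

Call:
play_rows([
  [5,-4.7,0],
  [9,-8.5,0],
  [13,-12.3,0],
  [17,-16.1,0],
  [21.2,-20.1,0],
  [25.4,-24.1,0],
  [29.6,-28.1,0],
  [33.8,-32.1,0],
], spin=[-9,-18,-27,-36,-45,-54,-62,-70], fingers=0.4)

```text
clock: 2.05
tcp_pos: [0.3933, -0.1108, 0.2317]
tool_rot: [0.717, 0.697, 0.0, 0.001]
ft_force: [1.3, -1.7, 0.4]
finger_gap: 0.0338
gripper_force: 0.0
```

```bash
python3 - <<'E'
from h import *
s=st(); print(np.round(s["joint_positions"],2))
P=["dosing_unit","selector_grip","selector_nose","supply_valve","lever_pivot","lever_grip"]
for c in ["top","wrist"]:
    snap(c,c+"1"); find(c,P)
Rm=R.from_quat(s["tool_rot"]).as_matrix()
print(Rm.T@(np.array([.5352,.1534,.2])-s["tcp_pos"]))
E
```

```text
2.05 [ 0.3933 -0.1108  0.2317] [0.717 0.697 0.    0.001] [ 1.3 -1.7  0.4] 0.0338
axes (cols x,y,z of tool)
 [[ 0.028  1.     0.001]
 [ 1.    -0.028 -0.001]
 [-0.001  0.001 -1.   ]]
[ 0.72  0.04 -0.5   1.84  0.02  1.26  0.19]
top dosing_unit 0.63 [ 0.5181 -0.26   -0.0009]
top selector_grip 0.95 [ 0.5166 -0.2617  0.1407]
top selector_grip 0.31 [ 0.5894 -0.0094  0.0024]
top selector_nose 0.69 [ 0.5069 -0.2335  0.1569]
top supply_valve 0.67 [ 0.5398  0.2425 -0.0032]
top lever_pivot 0.76 [0.5303 0.2448 0.1515]
top lever_grip 0.84 [0.5344 0.1545 0.1512]
wrist dosing_unit 0.72 [ 0.514  -0.2655  0.0021]
wrist selector_grip 0.85 [ 0.5133 -0.2637  0.1406]
wrist selector_nose 0.78 [ 0.508  -0.2234  0.1552]
wrist selector_nose 0.61 [ 0.5127 -0.2664  0.0031]
[0.26811142 0.13438665 0.03162077]
```

Call:
play_rows([
  [5.4,2.7,0],
  [10.8,5.4,0],
  [16.2,8.1,0],
  [20.5,10.3,0],
  [23,11.5,0],
  [23,11.5,0],
], spin=[0,0,0,0,0,0])

```text
clock: 3.5
tcp_pos: [0.5149, 0.1166, 0.231]
tool_rot: [0.717, 0.697, 0.0, -0.001]
ft_force: [-0.9, 0.5, -0.5]
finger_gap: 0.0343
gripper_force: 0.0
```

```bash
python3 - <<'E'
from h import *
s=st(); print(np.round(s["joint_positions"],2))
P=["supply_valve","lever_pivot","lever_grip"]
for c in ["wrist","side"]:
    snap(c,c+"2"); find(c,P)
E
```

```text
3.5 [0.5149 0.1166 0.231 ] [ 0.717  0.697  0.    -0.001] [-0.9  0.5 -0.5] 0.0343
axes (cols x,y,z of tool)
 [[ 0.028  1.    -0.001]
 [ 1.    -0.028  0.002]
 [ 0.002 -0.001 -1.   ]]
[ 0.27  0.34 -0.69  1.55  0.22  1.33 -0.47]
wrist supply_valve 0.93 [5.310e-01 2.384e-01 2.000e-04]
wrist lever_pivot 0.68 [0.535  0.2345 0.1551]
wrist lever_grip 0.96 [0.5314 0.1501 0.1514]
side supply_valve 0.95 [ 0.5383  0.2403 -0.0011]
side lever_pivot 0.77 [0.537  0.238  0.1517]
side lever_grip 0.7 [0.5373 0.1552 0.147 ]
```

View pics/wrist2.png

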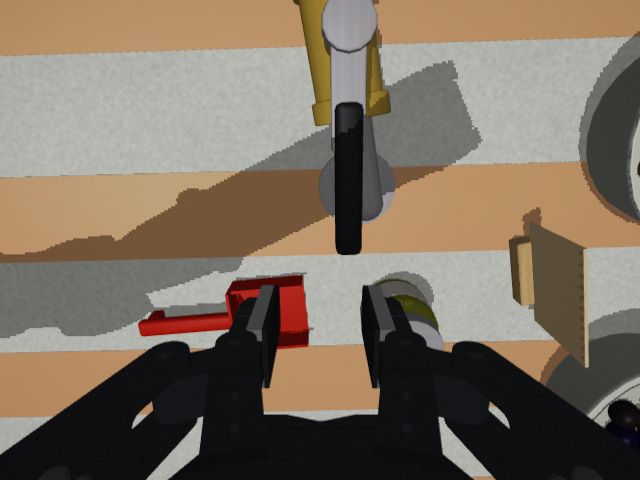

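The wrist picture shows the lever vertical, in line with tool x. The pivot cap is at (350,20), the sleeve runs from (350,105) to (347,252) and the finger centre is near column 318. Next I'll turn these pixels into positions.

```bash
cat >> h.py <<'E'
def ray(cam,u,v,z):
    m=camera_model(cam);K=np.array(m["mtx"]);T=np.array(m["pose"])
    d=T[:3,:3]@np.linalg.solve(K,[u,v,1.]); return T[:3,3]+d*(z-T[2,3])/d[2]
E
python3 - <<'E'
from h import *
for u,v,z in [(350,20,.16),(349.5,105,.158),(347.5,253,.156),(348.5,180,.158)]: print(ray("wrist",u,v,z))
print(camera_model("wrist")["pose"][:3,3])
for u,v,z in [(199,261,0.01),(275,246,.01),(455*.3+186-120,0,0)]: print(ray("top",u,v,z))
E
```

```text
[0.53359303 0.23477119 0.16      ]
[0.53295151 0.1940055  0.158     ]
[0.53073277 0.10769824 0.156     ]
[0.53183875 0.15311178 0.158     ]
[0.51698239 0.18735893 0.37395848]
[0.51465454 0.3505739  0.01      ]
[0.55446357 0.12908834 0.01      ]
[1.33480029 0.35056093 0.        ]
```

Call:
play_rows([
  [1.8,0.8,0],
  [3.7,1.7,0],
  [3.7,1.7,4],
  [3.7,1.7,7.5],
  [3.7,1.7,10],
  [3.7,1.7,10.5],
  [3.7,1.7,10.5],
], spin=[0,0,0,0,0,0,0])

```text
clock: 4.78
tcp_pos: [0.5334, 0.1502, 0.1269]
tool_rot: [0.719, 0.695, 0.0, 0.0]
ft_force: [1.0, 0.4, 0.8]
finger_gap: 0.0342
gripper_force: 0.0
```

Call:
play_rows([
  [0,0,0],
  [0,0,0],
], spin=[0,0], fingers=0.28)

```text
clock: 5.03
tcp_pos: [0.5338, 0.1506, 0.1274]
tool_rot: [0.718, 0.696, 0.001, 0.001]
ft_force: [-0.2, -0.1, 0.5]
finger_gap: 0.0239
gripper_force: 0.0
```

```bash
cat >> h.py <<'E'
def arc(piv,rad,a0,a1,n,s):
    # tool-frame shifts (cm) for moving the tcp along the arc, relative to its pose now; spin +cw
    Rm=R.from_quat(s["tool_rot"]).as_matrix(); rows=[]
    for a in np.linspace(a0,a1,n+1)[1:]:
        t=np.radians(a); g=np.array([piv[0]+rad*np.cos(t),piv[1]+rad*np.sin(t),s["tcp_pos"][2]])
        rows.append(np.round(100*(Rm.T@(g-s["tcp_pos"])),1).tolist()[:2]+[0])
    print(rows,np.round(a0-np.linspace(a0,a1,n+1)[1:],1).tolist())
E
python3 - <<'E'
from h import *
s=st()
arc((.535,.238),.085,-91.5,-173.5,8,s)
E
```

```text
5.03 [0.5338 0.1506 0.1274] [0.718 0.696 0.001 0.001] [-0.2 -0.1  0.5] 0.0239
axes (cols x,y,z of tool)
 [[ 0.032  0.999  0.002]
 [ 0.999 -0.032  0.   ]
 [ 0.001  0.002 -1.   ]]
[[0.4, -1.6, 0], [0.8, -3.1, 0], [1.4, -4.5, 0], [2.3, -5.7, 0], [3.4, -6.8, 0], [4.6, -7.6, 0], [6.0, -8.2, 0], [7.5, -8.6, 0]] [10.2, 20.5, 30.8, 41.0, 51.2, 61.5, 71.8, 82.0]
```

Call:
play_rows([
  [0.2,-0.8,0],
  [0.4,-1.6,0],
  [0.8,-3.1,0],
  [1.4,-4.5,0],
  [2.3,-5.7,0],
  [3.4,-6.8,0],
  [4.6,-7.6,0],
  [4.6,-7.6,0],
], spin=[5,10,20,30,41,51,61,61])

```text
clock: 6.02
tcp_pos: [0.4582, 0.1999, 0.1269]
tool_rot: [0.972, 0.237, 0.001, -0.0]
ft_force: [-0.1, -0.5, 0.4]
finger_gap: 0.0239
gripper_force: 0.0
```

```bash
python3 - <<'E'
from h import *
s=st()
arc((.535,.238),.085,-152.5,-174,3,s)
snap("wrist"); find("wrist",["lever_pivot","lever_grip"])
snap("side"); find("side",["lever_pivot","lever_grip"])
E
```

```text
6.03 [0.4582 0.1999 0.1269] [ 0.972  0.237  0.001 -0.   ] [-0.1 -0.5  0.4] 0.0239
axes (cols x,y,z of tool)
 [[ 0.888  0.46   0.001]
 [ 0.46  -0.888  0.   ]
 [ 0.001  0.    -1.   ]]
[[0.1, -0.9, 0], [0.3, -1.9, 0], [0.7, -3.0, 0]] [7.2, 14.3, 21.5]
wrist lever_pivot 0.71 [0.5353 0.2341 0.1552]
wrist lever_grip 0.6 [0.4611 0.1984 0.1541]
side lever_pivot 0.53 [0.5318 0.2373 0.1513]
side lever_grip 0.43 [0.4649 0.1968 0.1484]
```

Call:
play_rows([
  [0.1,-0.9,0],
  [0.3,-1.9,0],
  [0.5,-2.5,0],
  [0.7,-3.0,0],
  [0.7,-3.0,0],
], spin=[7,14,18,21,21])

```text
clock: 6.95
tcp_pos: [0.4509, 0.2284, 0.126]
tool_rot: [0.999, 0.054, -0.0, 0.0]
ft_force: [-0.7, -0.3, -0.1]
finger_gap: 0.0241
gripper_force: 0.2
```

```bash
python3 - <<'E'
from h import *
s=st(); print(s["gripper_force"],np.round(s["ft_torque"],2))
snap("wrist","wrist3"); find("wrist",["lever_pivot","lever_grip"])
snap("side"); find("side",["lever_pivot","lever_grip"])
E
```

```text
6.95 [0.4509 0.2284 0.126 ] [ 0.999  0.054 -0.     0.   ] [-0.7 -0.3 -0.1] 0.0241
axes (cols x,y,z of tool)
 [[ 0.994  0.108 -0.001]
 [ 0.108 -0.994 -0.   ]
 [-0.001  0.    -1.   ]]
0.17350597507174825 [-0.13  0.05 -0.01]
wrist lever_pivot 0.95 [0.5352 0.2396 0.1557]
wrist lever_grip 0.72 [0.4497 0.2256 0.1551]
side lever_pivot 0.63 [0.5366 0.2363 0.1502]
side lever_grip 0.75 [ 0.6104 -0.5113  0.0046]
side lever_grip 0.58 [0.4533 0.227  0.146 ]
```

View pics/wrist3.png

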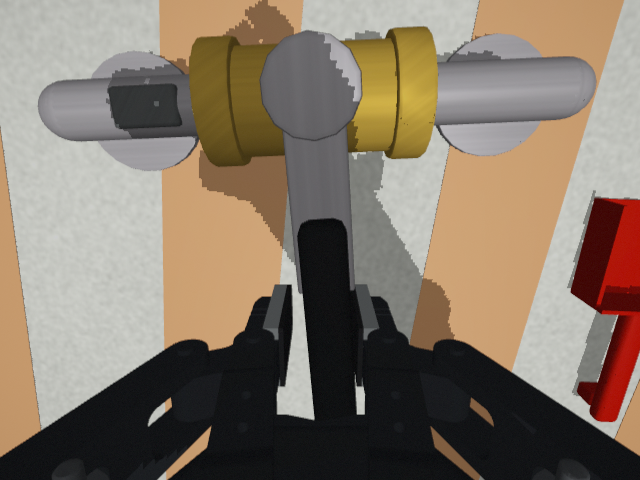

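The lever runs from (310,85) to (335,400), within about 1–2° of square to the pipe, which runs (50,112)–(585,80). I'll nudge it gently against the stop.

Call:
play_rows([
  [0,-0.2,0],
  [0,-0.4,0],
  [0,-0.4,0],
], spin=[-2,-4,-4])

```text
clock: 7.62
tcp_pos: [0.4503, 0.2313, 0.1261]
tool_rot: [0.996, 0.088, -0.001, 0.001]
ft_force: [-1.9, -4.0, 1.9]
finger_gap: 0.0242
gripper_force: 2.1
```

```bash
python3 - <<'E'
from h import *
s=st(); print(s["gripper_force"],np.round(s["ft_torque"],2))
snap("wrist"); find("wrist",["lever_pivot","lever_grip"])
E
```

```text
7.62 [0.4503 0.2313 0.1261] [ 0.996  0.088 -0.001  0.001] [-1.9 -4.   1.9] 0.0242
axes (cols x,y,z of tool)
 [[ 0.984  0.176 -0.001]
 [ 0.176 -0.984 -0.002]
 [-0.002  0.002 -1.   ]]
2.085559442639351 [-0.92  0.33 -0.1 ]
wrist lever_pivot 0.6 [0.5329 0.2415 0.1558]
wrist lever_grip 0.88 [0.4499 0.2287 0.1507]
```

Call:
play_rows([
  [0,0.5,0],
  [0,0.5,0],
  [0,0.5,-4],
  [0,0.5,-8],
  [0,0.5,-10.5],
  [-0.3,5.5,-10.5],
  [-0.6,11,-10.5],
  [-0.8,17,-10.5],
], spin=[0,0,0,0,0,-8,-17,-26])

```text
clock: 8.78
tcp_pos: [0.4732, 0.0676, 0.2318]
tool_rot: [0.951, 0.309, 0.001, -0.0]
ft_force: [1.2, 0.7, -0.1]
finger_gap: 0.0236
gripper_force: 0.0
```

```bash
python3 - <<'E'
from h import *
s=st()
Rm=R.from_quat(s["tool_rot"]).as_matrix()
print(Rm.T@(np.array([.525,-.332,.231])-s["tcp_pos"]))
snap("side"); find("side",["lever_pivot","lever_grip"])
snap("top"); find("top",["lever_pivot","lever_grip"])
E
```

```text
8.78 [0.4732 0.0676 0.2318] [ 0.951  0.309  0.001 -0.   ] [ 1.2  0.7 -0.1] 0.0236
axes (cols x,y,z of tool)
 [[ 0.809  0.588  0.003]
 [ 0.588 -0.809  0.001]
 [ 0.003  0.    -1.   ]]
[-0.19293831  0.35371409  0.00036859]
side lever_pivot 0.64 [ 0.5177 -0.2675  0.1387]
side lever_pivot 0.61 [0.5343 0.237  0.1498]
side lever_grip 0.87 [0.4539 0.2266 0.1488]
side lever_grip 0.42 [ 0.4254  0.5381 -0.0036]
top lever_pivot 0.56 [0.5348 0.2438 0.1463]
top lever_grip 0.65 [0.4491 0.2283 0.1497]
```

Call:
play_rows([
  [-2.8,5.2,0],
  [-5.6,10.4,0],
  [-8.4,15.5,0],
  [-11.2,20.5,0],
  [-14,25.7,0],
  [-16.8,30.8,0],
  [-19.3,35.3,0],
  [-19.3,35.3,0],
], spin=[-9,-18,-27,-36,-45,-54,-61,-61], fingers=0.5)

```text
clock: 10.07
tcp_pos: [0.5205, -0.3359, 0.2299]
tool_rot: [0.667, 0.745, -0.001, 0.0]
ft_force: [-0.4, 0.1, -0.3]
finger_gap: 0.0429
gripper_force: 0.0
```

```bash
python3 - <<'E'
from h import *
s=st(); print(np.round(s["joint_positions"],2))
snap("wrist","wrist4"); find("wrist",["dosing_unit","selector_grip","selector_nose"])
E
```

```text
10.07 [ 0.5205 -0.3359  0.2299] [ 0.667  0.745 -0.001  0.   ] [-0.4  0.1 -0.3] 0.0429
axes (cols x,y,z of tool)
 [[-0.109  0.994 -0.001]
 [ 0.994  0.109 -0.002]
 [-0.001 -0.001 -1.   ]]
[ 0.74  0.48 -0.31  1.3   0.14  1.39  0.55]
wrist dosing_unit 0.88 [ 0.5165 -0.2593  0.0059]
wrist selector_grip 0.86 [ 0.5134 -0.2534  0.1412]
wrist selector_nose 0.89 [ 0.5076 -0.216   0.152 ]
```

View pics/wrist4.png

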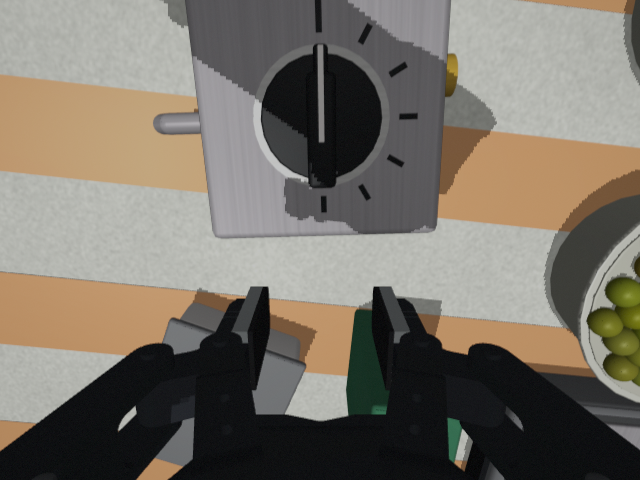

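The picture shows the nose at (320,45) under the off mark (319,15), with the tail at (322,187) and the disc centre near (324,116). The selector is at off, and the bar lines up with tool x.

```bash
python3 - <<'E'
from h import *
s=observe()
n=ray("wrist",320,45,.156);t=ray("wrist",322,184,.161);d=ray("wrist",324,116,.116)
print(n,t,(n+t)/2,d, np.degrees(np.arctan2(*(n-t)[1::-1])))
print(ray("wrist",319,15,.105)); print(ray("wrist",323,204,.105))
Rm=R.from_quat(s["tool_rot"]).as_matrix()
for K in (.5145,-.260),(.516,-.262): print(Rm.T@(np.array([*K,.121])-s["tcp_pos"]))
E
```

```text
[ 0.50854856 -0.21701685  0.156     ] [ 0.51818974 -0.28914183  0.161     ] [ 0.51336915 -0.25307934  0.1585    ] [ 0.51525344 -0.25178638  0.116     ] 97.61377446392505
[ 0.50482152 -0.19112377  0.105     ]
[ 0.52198708 -0.31274738  0.105     ]
[0.06860703 0.00013156 0.11056441]
[0.06644293 0.00138323 0.1105622 ]
```

```bash
python3 - <<'E'
from h import *
s=st()
snap("wrist"); find("wrist",["dosing_unit","selector_grip","selector_nose"])
snap("side"); find("side",["dosing_unit","selector_grip","selector_nose"])
snap("top"); find("top",["selector_grip","selector_nose"])
s=observe(); print(s["tcp_pos"],np.abs(s["joint_velocities"]).max())
print(camera_model("wrist")["pose"][:3,3])
E
```

```text
10.28 [ 0.5224 -0.3283  0.2314] [ 0.664  0.748  0.001 -0.   ] [-0.1  0.   0.3] 0.0429
axes (cols x,y,z of tool)
 [[-0.119  0.993  0.001]
 [ 0.993  0.119  0.002]
 [ 0.002  0.001 -1.   ]]
wrist dosing_unit 0.89 [ 0.5158 -0.2673  0.0021]
wrist selector_grip 0.6 [ 0.511  -0.2649  0.1392]
wrist selector_nose 0.77 [ 0.5062 -0.2262  0.1538]
side dosing_unit 0.74 [ 0.5159 -0.2667 -0.0015]
side selector_grip 0.57 [ 0.5155 -0.2655  0.138 ]
side selector_nose 0.83 [ 0.5097 -0.2262  0.1541]
top selector_grip 0.71 [ 0.5184 -0.263   0.1414]
top selector_nose 0.65 [ 0.508  -0.2307  0.1566]
top selector_nose 0.26 [0.73   0.0373 0.002 ]
[ 0.52079681 -0.33170642  0.23135496] 0.0020640501009287055
[ 0.51197854 -0.25758902  0.37391212]
```

Call:
play_rows([
  [3.5,0,0],
  [6.7,0,0],
  [6.7,0,0],
  [6.7,0,4],
  [6.7,0,8],
  [6.7,0,10],
  [6.7,0,10.5],
  [6.7,0,10.5],
], spin=[0,0,0,0,0,0,0,0])

```text
clock: 11.82
tcp_pos: [0.5134, -0.266, 0.1267]
tool_rot: [0.666, 0.746, -0.0, 0.0]
ft_force: [-0.4, -0.1, -0.1]
finger_gap: 0.0431
gripper_force: 0.0
```

```bash
python3 - <<'E'
from h import *
s=st()
snap("wrist","wrist5"); find("wrist",["selector_grip","selector_nose"])
snap("side"); find("side",["selector_grip","selector_nose"])
st()
E
```

```text
11.82 [ 0.5134 -0.266   0.1267] [ 0.666  0.746 -0.     0.   ] [-0.4 -0.1 -0.1] 0.0431
axes (cols x,y,z of tool)
 [[-0.114  0.994  0.001]
 [ 0.994  0.114 -0.001]
 [-0.001  0.    -1.   ]]
wrist selector_grip 0.61 [ 0.513  -0.2622  0.1384]
wrist selector_nose 0.7 [ 0.509  -0.2268  0.154 ]
side selector_grip 0.66 [ 0.5134 -0.2642  0.1371]
side selector_nose 0.77 [ 0.5116 -0.2283  0.1529]
12.12 [ 0.5138 -0.2654  0.1273] [0.665 0.746 0.    0.001] [ 0.2  0.1 -0.1] 0.0429
axes (cols x,y,z of tool)
 [[-0.114  0.993  0.002]
 [ 0.993  0.114 -0.001]
 [-0.001  0.001 -1.   ]]
```

View pics/wrist5.png

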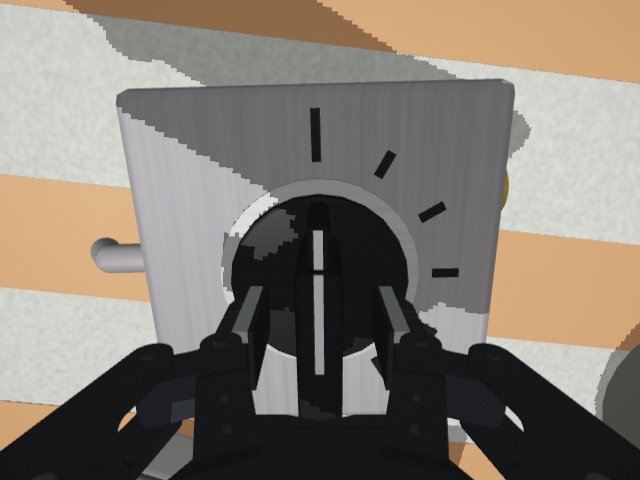

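The bar (column 319) sits between the open pads and the nose is on the off mark (315,135). Now I'll grip and turn.

Call:
play_rows([
  [0,0,0],
  [0,0,0],
  [0,0,0],
  [0,0,0],
], spin=[0,0,0,0], fingers=0)

```text
clock: 12.62
tcp_pos: [0.5129, -0.2652, 0.1267]
tool_rot: [0.665, 0.746, -0.0, -0.0]
ft_force: [-2.4, 0.8, 3.4]
finger_gap: 0.0152
gripper_force: 59.4
```

Call:
play_rows([
  [0,0,0],
  [0,0,0],
  [0,0,0],
  [0,0,0],
  [0,0,0],
  [0,0,0],
  [0,0,0],
  [0,0,0],
], spin=[8,16,24,32,40,48,56,60])

```text
clock: 13.62
tcp_pos: [0.5101, -0.264, 0.1267]
tool_rot: [0.95, 0.313, -0.003, -0.002]
ft_force: [-9.9, 4.5, 10.2]
finger_gap: 0.0153
gripper_force: 61.9
```

Call:
play_rows([
  [0,0,0],
  [0,0,0],
  [0,0,0],
  [0,0,0],
  [0,0,0],
  [0,0,0],
  [0,0,0],
  [0,0,0],
], spin=[8,16,24,32,40,48,56,60])

```text
clock: 14.62
tcp_pos: [0.5097, -0.2609, 0.1266]
tool_rot: [0.979, -0.203, -0.005, -0.003]
ft_force: [-10.7, 7.5, 12.4]
finger_gap: 0.0152
gripper_force: 62.7
```

```bash
python3 - <<'E'
from h import *
s=st()
Rm=R.from_quat(s["tool_rot"]).as_matrix(); print(np.degrees(np.arctan2(Rm[1,0],Rm[0,0])))
snap("wrist"); find("wrist",["selector_grip","selector_nose"])
snap("side"); find("side",["selector_grip","selector_nose"])
E
```

```text
14.62 [ 0.5097 -0.2609  0.1266] [ 0.979 -0.203 -0.005 -0.003] [-10.7   7.5  12.4] 0.0152
axes (cols x,y,z of tool)
 [[ 0.917 -0.398 -0.008]
 [-0.398 -0.917  0.007]
 [-0.01  -0.003 -1.   ]]
-23.454093864261026
wrist selector_grip 0.68 [ 0.5091 -0.2632  0.1442]
wrist selector_nose 0.79 [ 0.5466 -0.2745  0.1543]
side selector_grip 0.88 [ 0.517  -0.2646  0.1383]
side selector_grip 0.69 [0.7319 0.0386 0.0015]
side selector_nose 0.95 [ 0.5475 -0.2797  0.1536]
```

Call:
play_rows([
  [0,0,0],
  [0,0,0],
  [0,0,0],
  [0,0,0],
], spin=[0,0,0,0], fingers=0.5)

```text
clock: 15.42
tcp_pos: [0.5133, -0.2654, 0.1261]
tool_rot: [0.979, -0.203, 0.0, 0.0]
ft_force: [0.5, 1.0, -0.5]
finger_gap: 0.0425
gripper_force: 0.0
```

Call:
play_rows([
  [0,0,-2],
  [0,0,-5],
  [0,0,-9],
  [0,0,-10.5],
  [0,0,-10.5],
  [-3,0,-10.5],
  [-7,0,-10.5],
  [-7,0,-10.5],
], spin=[0,0,0,0,0,0,0,0])

```text
clock: 16.42
tcp_pos: [0.4452, -0.2358, 0.2288]
tool_rot: [0.979, -0.203, -0.003, -0.001]
ft_force: [0.0, -0.5, 1.0]
finger_gap: 0.0427
gripper_force: 0.0
```

```bash
python3 - <<'E'
from h import *
s=st()
snap("wrist","wrist6"); find("wrist",["selector_grip","selector_nose"])
snap("side"); find("side",["selector_grip","selector_nose","lever_grip","lever_pivot"])
s=st()
Rm=R.from_quat(s["tool_rot"]).as_matrix()
print(Rm.T@(np.array([.451,.228,.231])-s["tcp_pos"]),np.degrees(np.arctan2(Rm[1,0],Rm[0,0])),np.round(s["joint_positions"],2))
E
```

```text
16.43 [ 0.4452 -0.2358  0.2288] [ 0.979 -0.203 -0.003 -0.001] [ 0.  -0.5  1. ] 0.0427
axes (cols x,y,z of tool)
 [[ 0.917 -0.398 -0.006]
 [-0.398 -0.917  0.003]
 [-0.007 -0.    -1.   ]]
wrist selector_grip 0.69 [ 0.514  -0.2655  0.1421]
wrist selector_nose 0.95 [ 0.5511 -0.2789  0.156 ]
side selector_grip 0.73 [ 0.6069  0.4951 -0.001 ]
side selector_grip 0.56 [ 0.514  -0.2657  0.1395]
side selector_nose 0.63 [ 0.5487 -0.274   0.1553]
side selector_nose 0.61 [ 0.5357  0.2408 -0.0007]
side lever_grip 0.79 [0.4523 0.225  0.1454]
side lever_grip 0.51 [ 0.6041  0.4943 -0.0035]
side lever_pivot 0.64 [0.5339 0.236  0.151 ]
16.82 [ 0.4496 -0.2375  0.231 ] [ 0.979 -0.203 -0.     0.   ] [ 0.1 -0.4  0. ] 0.0425
axes (cols x,y,z of tool)
 [[ 0.918 -0.397 -0.   ]
 [-0.397 -0.918 -0.   ]
 [-0.     0.    -1.   ]]
[-1.83676544e-01 -4.27765902e-01 -1.51576023e-05] -23.41439820413476 [ 0.36  0.23  0.11  1.63 -0.03  1.29 -1.5 ]
```

View pics/wrist6.png

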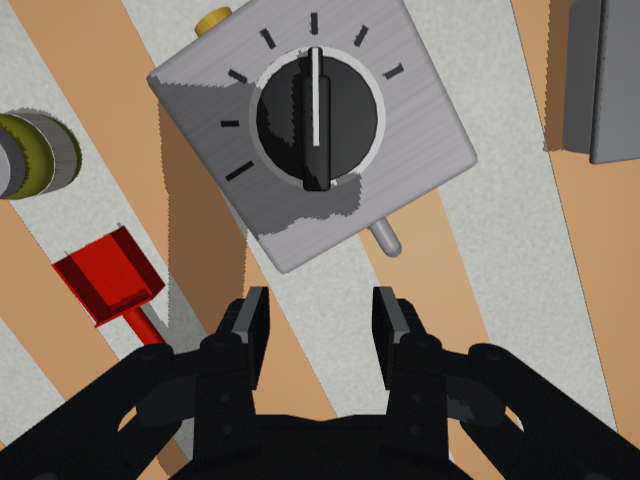

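The pointer (315,50) sits on the fourth mark (314,22), counting clockwise from the long mark at (240,170). I'll go back to the lever.

Call:
play_rows([
  [-2.4,-5.5,0],
  [-4.8,-11,0],
  [-7.2,-16.5,0],
  [-9.6,-22,0],
  [-12,-27.5,0],
  [-14.2,-33,0],
  [-16.4,-38.2,0],
  [-18.3,-42.6,0],
], spin=[-4,-9,-14,-19,-24,-29,-33,-33.5], fingers=0.4)

```text
clock: 17.82
tcp_pos: [0.4504, 0.229, 0.2314]
tool_rot: [0.996, 0.089, 0.0, -0.0]
ft_force: [0.8, -0.4, 1.4]
finger_gap: 0.0342
gripper_force: 0.0
```

Call:
play_rows([
  [0,0,0],
  [0,0,0],
  [0,0,0],
], spin=[0,0,0])

```text
clock: 18.2
tcp_pos: [0.4511, 0.2245, 0.2312]
tool_rot: [0.996, 0.086, 0.0, 0.001]
ft_force: [-0.3, 0.1, -0.3]
finger_gap: 0.0343
gripper_force: 0.0
```

```bash
python3 - <<'E'
from h import *
s=st()
im=snap("wrist","wrist7"); find("wrist",["lever_pivot","lever_grip"])
s=st()
E
```

```text
18.2 [0.4511 0.2245 0.2312] [0.996 0.086 0.    0.001] [-0.3  0.1 -0.3] 0.0343
axes (cols x,y,z of tool)
 [[ 0.985  0.172  0.   ]
 [ 0.172 -0.985 -0.001]
 [-0.     0.001 -1.   ]]
wrist lever_pivot 0.92 [0.5331 0.2415 0.1534]
wrist lever_grip 0.89 [0.4477 0.2299 0.1537]
18.35 [0.4508 0.225  0.2313] [0.996 0.087 0.    0.   ] [-0.6  0.5  1.4] 0.0341
axes (cols x,y,z of tool)
 [[ 0.985  0.173  0.   ]
 [ 0.173 -0.985 -0.   ]
 [ 0.     0.    -1.   ]]
```

View pics/wrist7.png

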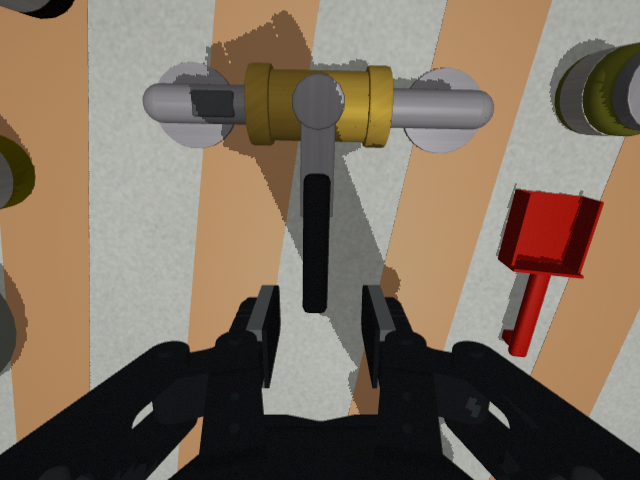

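The lever is aligned with tool x at column 316, against a finger centre near 320. Going down.

Call:
play_rows([
  [0,-0.2,0],
  [0,-0.2,4],
  [0,-0.2,8],
  [0,-0.2,10.5],
  [0,-0.2,10.5],
  [0,-0.2,10.5],
], spin=[0,0,0,0,0,0])

```text
clock: 19.1
tcp_pos: [0.4509, 0.2288, 0.1275]
tool_rot: [0.996, 0.088, 0.001, -0.0]
ft_force: [-0.1, 0.3, 0.6]
finger_gap: 0.0343
gripper_force: 0.0
```

Call:
play_rows([
  [0,0,0],
  [0,0,0],
], spin=[0,0], fingers=0.28)

```text
clock: 19.35
tcp_pos: [0.4507, 0.2287, 0.1274]
tool_rot: [0.996, 0.088, 0.001, -0.0]
ft_force: [-0.2, 0.1, -0.0]
finger_gap: 0.0241
gripper_force: 0.0
```

```bash
python3 - <<'E'
from h import *
s=st()
arc((.5345,.2395),.085,-170,-122,6,s)
E
```

```text
19.35 [0.4507 0.2287 0.1274] [ 0.996  0.088  0.001 -0.   ] [-0.2  0.1 -0. ] 0.0241
axes (cols x,y,z of tool)
 [[ 0.985  0.175  0.002]
 [ 0.175 -0.985  0.001]
 [ 0.002 -0.001 -1.   ]]
[[0.0, 1.6, 0], [0.3, 2.7, 0], [0.7, 3.8, 0], [1.2, 4.9, 0], [1.9, 5.9, 0], [2.7, 6.7, 0]] [-8.0, -16.0, -24.0, -32.0, -40.0, -48.0]
```

Call:
play_rows([
  [0,0.8,0],
  [0,1.6,0],
  [0.3,2.7,0],
  [0.7,3.8,0],
  [1.2,4.9,0],
  [1.9,5.9,0],
  [2.7,6.7,0],
  [2.7,6.7,0],
], spin=[-4,-8,-16,-24,-32,-40,-48,-48])

```text
clock: 20.35
tcp_pos: [0.4892, 0.1666, 0.1267]
tool_rot: [0.875, 0.484, 0.001, 0.0]
ft_force: [-0.3, 0.4, -0.3]
finger_gap: 0.0243
gripper_force: 0.0
```

Call:
play_rows([
  [0,0,0],
  [0,0,0],
], spin=[0,0], fingers=0.4)

```text
clock: 20.6
tcp_pos: [0.488, 0.1673, 0.1263]
tool_rot: [0.874, 0.485, -0.0, 0.0]
ft_force: [0.1, -0.3, 0.2]
finger_gap: 0.0345
gripper_force: 0.0
```

Call:
play_rows([
  [0,0,0],
  [0,0,-4],
  [0,0,-9],
  [0,0,-11],
  [0,0,-11],
  [-5,0,-11],
  [-5,0,-11],
  [-5,0,-11],
], spin=[0,0,0,0,0,0,0,0])

```text
clock: 21.6
tcp_pos: [0.4614, 0.1246, 0.2352]
tool_rot: [0.874, 0.485, -0.001, -0.0]
ft_force: [1.0, 1.0, -0.5]
finger_gap: 0.0343
gripper_force: 0.0
```

```bash
python3 - <<'E'
from h import *
s=st()
im=snap("wrist","wrist8"); find("wrist",["lever_pivot","lever_grip"])
for c in ["side","top"]: snap(c); find(c,["lever_pivot","lever_grip","selector_grip","selector_nose"])
s=st()
E
```

```text
21.6 [0.4614 0.1246 0.2352] [ 0.874  0.485 -0.001 -0.   ] [ 1.   1.  -0.5] 0.0343
axes (cols x,y,z of tool)
 [[ 0.529  0.849 -0.002]
 [ 0.849 -0.529 -0.   ]
 [-0.001 -0.001 -1.   ]]
wrist lever_grip 0.64 [0.4878 0.1713 0.1536]
side lever_pivot 0.57 [0.5366 0.2381 0.1519]
side lever_grip 0.7 [0.4934 0.1657 0.1484]
side lever_grip 0.51 [ 0.4245  0.5419 -0.0047]
side selector_grip 0.76 [ 0.5117 -0.2652  0.1388]
side selector_grip 0.38 [0.6044 0.4924 0.0039]
side selector_nose 0.86 [ 0.5477 -0.276   0.154 ]
top selector_grip 0.61 [ 0.5138 -0.261   0.1399]
top selector_grip 0.59 [0.5991 0.4936 0.0024]
top selector_nose 0.68 [ 0.5444 -0.2828  0.1569]
top selector_nose 0.48 [4.216e-01 5.403e-01 3.000e-04]
22.25 [0.4619 0.1247 0.2363] [0.874 0.485 0.    0.   ] [-1.  -0.5 -0.8] 0.0342
axes (cols x,y,z of tool)
 [[ 0.529  0.849  0.   ]
 [ 0.849 -0.529 -0.   ]
 [ 0.     0.    -1.   ]]
```

View pics/wrist8.png

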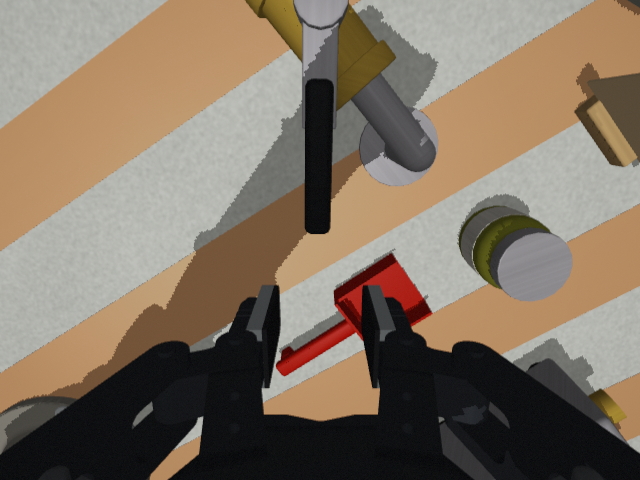

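The lever runs (321,5)–(317,225), which puts it at about −123° in the world frame. That is about 0.82 rad open, inside the band. The selector still reads click 4 and the fingers are clear.

```bash
python3 -c "
from cell import *
print(job_done())"
```

```text
the job is handed in; nothing more can be done
None
```

I shut the valve, turned the selector to the fourth click, reopened the lever to about 47° (0.82 rad, inside the allowed 0.645–0.925), and handed the job in at about 22 s; no verdict was shown, and I did not re-measure the bystanders' positions at the end.

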